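Get the tin out from behind the mill and the spice jar

TASK

Fetch the small tin that stands behind the pepper mill and the red-capped spice jar on the wooden tray: first clear those two aside onto the dark slab, then stand the tin in the middle of the blue coaster. Then put the mill and the spice jar back on the tray, each exactly where it stood before; leave the two shakers alone and keep everything upright.

Things in the scene. Friction and masses are not known exactly. Their poses are not given: they have to be found in the camera images.
- tray: Fixed dark wooden tray, 160 (x) x 270 (y) mm. Origin: centre of its underside; +x points to its back, away from the robot. Flat floor 16 mm above the origin, rim 8 mm wide up to 24 mm. Pale flat discs mark the places: front row x -28, y +-45 mm (mill and spice jar, either way round), tin behind at x +28, y 0, shakers at x +35, y +-98 mm; things stand up to 3 mm off these.
- slab: Fixed dark grey rectangular slab for things set aside, 210 (x) x 140 (y) mm, 16 mm thick, left or right of the tray. Origin: centre of its underside; its top is 16 mm above.
- coaster: Fixed round blue coaster with a white middle 80 mm across; 120 mm diameter, 16 mm thick, on the other side of the tray from the slab. Origin: centre of its underside; its top is 16 mm above.
- pepper_mill: Loose tall brown wooden pepper mill, upright, 58 mm diameter at the foot, 150 mm tall, about 0.18 kg. Origin: centre of its underside, z up. Its round head, about 48 mm wide, spans heights 109 to 139 mm, with a 12 mm knob on top to 150 mm; the head does not turn. Stands in the tray's front row, left or right.
- red_spice_jar: Loose glass spice jar with a red cap, upright, 45 mm diameter, 106 mm tall, about 0.11 kg; the cap, 45 mm wide, spans heights 85 to 106 mm. Origin: centre of its underside, z up. Stands in the tray's front row, beside the mill.
- tin: Loose small food tin with a flat silvery lid and a brown and cream label, upright, a plain cylinder of 57 mm diameter, 72 mm tall. Origin: centre of its underside, z up. Stands in the tray's back row, behind the gap between mill and spice jar.
- salt_shaker: Loose glass shaker with grey cap and white filling, 44 mm diameter, 90 mm tall; stands at one end of the tray's back row and is to be left alone. Origin: centre of its underside.
- grey_shaker: Loose glass shaker with grey cap and dark grey filling, 44 mm diameter, 90 mm tall; stands at the other end of the tray's back row and is to be left alone. Origin: centre of its underside.
Things that resemble listed ones, but are neither listed nor needed, are in the scene too. Leave any purple or yellow look-alike of the pepper_mill alone.

How it is judged (in metres and radians):
On the way, in this order (a step that is already met when the one before it is completed fails the run):
1. the pepper mill and the spice jar both stand upright and released on the slab while the tin is still in its place (x of pepper_mill in the frame of slab between -0.095 and 0.095 m and y of pepper_mill in the frame of slab between -0.06 and 0.06 m and z of pepper_mill in the frame of slab between 0.01 and 0.022 m and linear speed of each of pepper_mill, red_spice_jar below 0.03 m/s and angle between each of pepper_mill, red_spice_jar's own z axis and vertical below 0.15 rad and contact force between the fingers and pepper_mill below 0.1 N and x of red_spice_jar in the frame of slab between -0.095 and 0.095 m and y of red_spice_jar in the frame of slab between -0.06 and 0.06 m and z of red_spice_jar in the frame of slab between 0.01 and 0.022 m and contact force between the fingers and red_spice_jar below 0.1 N and distance of tin from where it was at the start of the episode below 0.01 m), for 0.2 s.
2. the tin stands upright and released on the middle of the coaster while the mill and the spice jar still stand on the slab (horizontal distance between tin and coaster below 0.015 m and z of tin in the frame of coaster between 0.01 and 0.022 m and linear speed of each of tin, pepper_mill, red_spice_jar below 0.03 m/s and angle between each of tin, pepper_mill, red_spice_jar's own z axis and vertical below 0.15 rad and contact force between the fingers and tin below 0.1 N and x of pepper_mill in the frame of slab between -0.095 and 0.095 m and y of pepper_mill in the frame of slab between -0.06 and 0.06 m and z of pepper_mill in the frame of slab between 0.01 and 0.022 m and contact force between the fingers and pepper_mill below 0.1 N and x of red_spice_jar in the frame of slab between -0.095 and 0.095 m and y of red_spice_jar in the frame of slab between -0.06 and 0.06 m and z of red_spice_jar in the frame of slab between 0.01 and 0.022 m and contact force between the fingers and red_spice_jar below 0.1 N), for 0.2 s.
At the end, for the whole second after the job is handed in: The tin stands upright on the coaster within 15 mm of its centre; the pepper mill and the red-capped spice jar each stand upright within 13 mm of where they stood at the start; the shakers are within 12 mm of their starting places; all is released and at rest (horizontal distance between tin and coaster below 0.015 m and z of tin in the frame of coaster between 0.01 and 0.022 m and linear speed of each of tin, pepper_mill, red_spice_jar below 0.03 m/s and angle between each of tin, pepper_mill, red_spice_jar's own z axis and vertical below 0.15 rad and contact force between the fingers and tin below 0.1 N and distance of each of pepper_mill, red_spice_jar from where it was at the start of the episode below 0.013 m and contact force between the fingers and pepper_mill below 0.1 N and contact force between the fingers and red_spice_jar below 0.1 N and distance of each of salt_shaker, grey_shaker from where it was at the start of the episode below 0.012 m); the robot touches nothing.
It fails at once if a shaker is shoved more than 12 mm or knocked over (distance of any of salt_shaker, grey_shaker from where it was at the start of the episode above 0.012 m or angle between any of salt_shaker, grey_shaker's own z axis and vertical above 0.4 rad).
It fails at once if the mill, the spice jar or the tin is tipped over (more than 0.6 rad from upright) (angle between any of pepper_mill, red_spice_jar, tin's own z axis and vertical above 0.6 rad).
It also fails if it takes over 109 s, if anything falls off the work surface, if the arm or the gripper's body presses on something with over 40 N, if the wrist force passes 120 N, or if a joint passes its speed limit or range.

ROBOT

A 6-joint arm with a two-finger parallel gripper is mounted at the origin on a cart in front of the work surface, level with it; the furniture and walls round the work are solid. World frame = base frame: x ahead of the robot, y to its left, z up, the work surface at z = 0. Lengths are in mm, angles in rad, forces in N, time in s.
With the tool pointing down it reaches from about 350 to 775 mm from the base axis. Payload 7.3 kg.
Tool frame: the origin (TCP) lies at the very end of the fingers, on their centre line; the grasp point (between the pads) lies 19 mm behind it; z points along the fingers, y is the line along which they close (so a half turn about z gives the same grasp; the last joint's range is limited). The gripper opens to 92 mm and grips with 3 to 60 N. Pads are 19 mm wide; open, the fingers measure 130 mm over their backs; the gripper's body (75 mm by 190 mm) begins 47 mm behind the grasp point.
Start: joints at [-1.347, 0.342, 1.524, -0, 1.275, -0.146], TCP at [189.773, -489.521, 226.741] pointing down, gripper open.
Joint ranges: [-2.53, 2.53], [-0.77, 2.02], [0.04, 2.7], [-1, 4.14], [0.28, 2.66], [-3.11, 3.11]. Speed limits (rad/s): [2.57, 2.57, 3.14, 3.14, 3.14, 3.14].

INTERFACE

Orientations are given as [roll, pitch, yaw] about the fixed x, y, z axes, in that order (R = Rz(yaw) Ry(pitch) Rx(roll)).
In Python, from plant import get_obs, vision, workorder gives the robot as it stands.
- The arm moves only by the shell command python3 -m pendant 'ROWS' [OPENING]. ROWS is a JSON object of lists of equal length, an entry for each row: "dp": the shift along the tool's x, y, z in m, a list of three; "rotation": the turn, a rotation vector about the tool's x, y, z in rad, a list of three. A call has 1 to 8 rows; each row is the pose to reach, as a shift and turn from the pose commanded when the call began, along the tool's axes at that moment; what a row does not reach only later rows make up. A row lasts 1/8 s, in which the tool goes at most 62.5 mm and 10.7 degrees, less where a joint would pass 70% of its speed; a pose out of reach is approached as far as the arm can. A call with a gripper value outside its range is refused whole. OPENING is the finger opening in m, from 0 to 0.0918, set as the call begins (- or left out, the last holds). The fingers move at their own pace and stop on an object; the grip force is fixed at half the most. Time passes only in rows, so rows that repeat a pose let the fingers close. It gives the time, the measured TCP pose, the force, the opening and the grip force at its end, in the units of the state.
- get_obs(): the state, without advancing time (a new reading comes with each control period).
- vision.capture(name): name is "scene" or "top" or "wrist"; returns a dict with "pixels" (420x560x3 uint8, red, green, blue), "vfov" (degrees; the focal length in pixels is half the picture's height over the tangent of half this angle, whatever the lens; pixels are square), "cx", "cy" (the principal point, pixels), "pose" (4x4, takes a point from camera to world coordinates); the wrist camera has in their place "T_tool_cam" (4x4, takes a point from camera to tool coordinates, whose origin is the TCP and whose axes are the flange's). Camera axes: x right, y up, looking along -z (the intrinsics and any distortion apply to the point x, -y, -z); pixel columns grow to the right and rows downward; lengths in mm; the calibration is good to about 2 mm. The wrist camera is an equidistant fisheye: a pixel r from the principal point sees the ray r / f radians off the axis. A picture is of the moment at which its call begins: read the wrist's pose just before it. There is no depth.
- workorder.close_job(): hands the job in; it is judged then, once.
The state is a dict: "time": time; "joint_positions": joint angles; "dq": joint speeds; "tau": joint torques, N m; "tool_pos": TCP position; "tcp_rot": TCP orientation; "contact_force": force on the tool from outside, world axes, zero at the start; "moment": the same for the moment, N m; "grip_width": finger opening in mm; "finger_force": force on a finger pad.
Only numpy, scipy, OpenCV 4.12 (cv2) and the standard library are available. Lean on these libraries where they do the work, as an engineer would, in place of code of your own. Each camera call takes 0.05 s, during which the arm holds its last target. There are 200 camera calls.

## Working session

There is one attempt and no reset: what is moved stays moved. The work goes in short steps, Python scripts to look and compute and a shell command to move; the robot and the scene stay as the last step left them, time stands still between calls to the robot, and variables do not carry over. Pictures are saved under pics/ and viewed, at most 14 in all, crops included, and the job is handed in when it is done.

```bash
mkdir -p pics; ls; cat > h.py <<'E'
import numpy as np, cv2
from plant import get_obs, vision, workorder
def ray(c,u,v):
    f=c["pixels"].shape[0]/2/np.tan(np.radians(c["vfov"])/2)
    d=np.array([(u-c["cx"])/f,-(v-c["cy"])/f,-1.0]); P=np.array(c["pose"])
    d=P[:3,:3]@d; return P[:3,3],d/np.linalg.norm(d)
def onplane(c,u,v,z):
    o,d=ray(c,u,v); return o+d*(z-o[2])/d[2]
def proj(c,p):
    P=np.array(c["pose"]); q=P[:3,:3].T@(np.array(p)-P[:3,3]); f=c["pixels"].shape[0]/2/np.tan(np.radians(c["vfov"])/2)
    return c["cx"]-f*q[0]/q[2], c["cy"]+f*q[1]/q[2]
def tri(rs):
    A=sum(np.eye(3)-np.outer(d,d) for o,d in rs); b=sum((np.eye(3)-np.outer(d,d))@o for o,d in rs)
    return np.linalg.solve(A,b)
E
python3 - <<'E'
from h import *
for n in ["scene","top"]:
    c=vision.capture(n); cv2.imwrite(f"pics/{n}0.png",c["pixels"][:,:,::-1]); np.save(f"{n}0.npy",c,allow_pickle=True)
    print(n,{k:(np.round(v,3).tolist() if k=="pose" else v) for k,v in c.items() if k!="pixels"})
print(get_obs())
E
```

```text
pics
scene {'vfov': 44.59068307153675, 'cx': 281.0666694998307, 'cy': 213.4011622984732, 'pose': [[0.254, -0.563, 0.787, 1463.501], [0.967, 0.151, -0.203, -248.473], [-0.005, 0.813, 0.583, 743.53], [0.0, 0.0, 0.0, 1.0]]}
top {'vfov': 51.09953639923583, 'cx': 278.39514669721746, 'cy': 209.6672262947761, 'pose': [[0.006, 0.987, -0.158, 365.315], [-1.0, 0.008, 0.01, 20.947], [0.011, 0.158, 0.987, 1131.246], [0.0, 0.0, 0.0, 1.0]]}
{'time': 0.1, 'joint_positions': array([-1.34699358e+00,  3.42628601e-01,  1.52487369e+00, -2.27476515e-05,
        1.27538967e+00, -1.45954568e-01]), 'dq': array([-0.00032111, -0.00221158, -0.00119601, -0.00095711,  0.00010278,
        0.00178505]), 'tau': array([ 2.83980822e-03, -4.32004237e+01, -2.44692582e+01,  7.18077784e-02,
        5.26098534e-02, -6.35492120e-05]), 'tool_pos': array([ 189.68975855, -489.16978752,  226.14382848]), 'tcp_rot': array([-3.14030400e+00, -1.67443845e-04,  3.69763847e-01]), 'contact_force': array([ 0.27629463, -0.76925426, -0.69914764]), 'moment': array([ 0.00886699, -0.02870888, -0.02696994]), 'finger_force': 0.0, 'grip_width': 91.667150855363}
```

View pics/scene0.png

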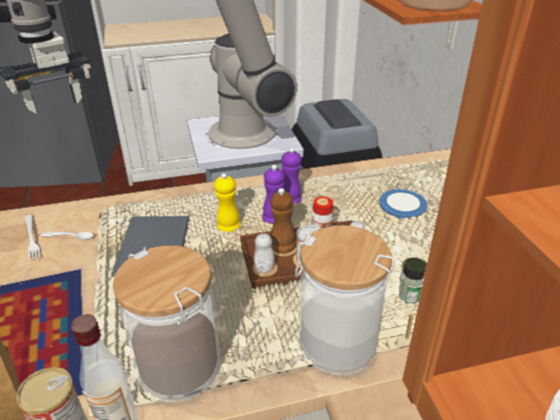

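View pics/top0.png

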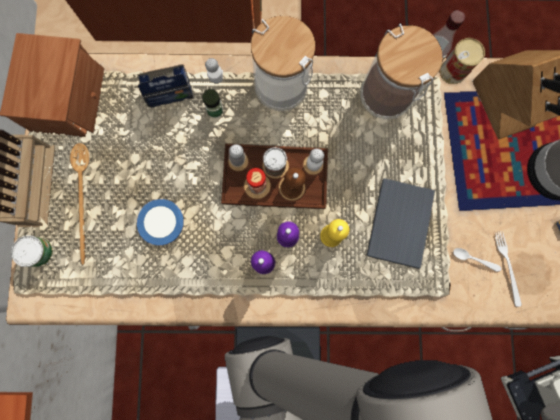

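Top view: tray at about (275,177), jar's red cap (256,178), mill (296,180), tin lid (275,161), shakers (237,155) and (315,160), slab (401,222), coaster (160,222). The purple look-alikes are at (288,234) and (263,262), the yellow one at (336,233). In the scene view the mill head is at (282,200) and the red cap at (323,205), while the tin is hidden by a canister.

```bash
python3 - <<'E'
from h import *
T=np.load("top0.npy",allow_pickle=True).item(); S=np.load("scene0.npy",allow_pickle=True).item()
def blobs(c,lo,hi,box,mn=40):
    hsv=cv2.cvtColor(c["pixels"],cv2.COLOR_RGB2HSV); m=cv2.inRange(hsv,lo,hi)
    x0,y0,x1,y1=box; k=np.zeros_like(m);k[y0:y1,x0:x1]=m[y0:y1,x0:x1]
    n,l,s,ce=cv2.connectedComponentsWithStats(k)
    return [(s[i],ce[i],(l==i)) for i in range(1,n) if s[i,4]>mn]
# coaster, slab, tray
for nm,lo,hi,box,z in [("coaster",(98,90,60),(118,255,255),(120,180,200,260),16),("slab",(90,15,30),(125,120,110),(355,170,445,275),16),("tray",(0,80,20),(15,255,90),(205,135,345,215),24)]:
    for s,ce,m in blobs(T,lo,hi,box,150):
        cnt=max(cv2.findContours(m.astype(np.uint8),0,1)[0],key=len)[:,0].astype(float)
        w=np.array([onplane(T,u,v,z)[:2] for u,v in cnt]).astype(np.float32)
        print(nm,s,np.round(cv2.fitEllipse(w)[0],1),cv2.fitEllipse(w)[1],cv2.minAreaRect(w))
for s,ce,m in blobs(S,(98,90,40),(118,255,255),(370,180,440,225)):
    cnt=max(cv2.findContours(m.astype(np.uint8),0,1)[0],key=len)[:,0].astype(float)
    w=np.array([onplane(S,u,v,16)[:2] for u,v in cnt]).astype(np.float32); print("coasterS",s,cv2.fitEllipse(w))
for c,box in((T,(240,160,275,195)),(S,(305,190,340,222))):
    for lo,hi in (((0,170,120),(8,255,255)),((172,170,120),(180,255,255))):
        for s,ce,m in blobs(c,lo,hi,box,10): print("red",s,ce)
im=T["pixels"][130:220,210:345,::-1]; cv2.imwrite("pics/topcrop.png",cv2.resize(im,None,fx=5.9,fy=5.9,interpolation=cv2.INTER_CUBIC))
im=S["pixels"][160:280,200:360,::-1]; cv2.imwrite("pics/scrop.png",cv2.resize(im,None,fx=5,fy=5,interpolation=cv2.INTER_CUBIC))
E
```

```text
coaster [137 200  46  45 774] [510.  312.8] (114.140869140625, 114.41716766357422) ((509.93841552734375, 313.0708923339844), (113.2324447631836, 114.85163116455078), 0.4649916887283325)
slab [ 368  180   65   88 4093] [ 512.5 -304.2] (151.77389526367188, 242.81155395507812) ((513.1592407226562, -304.4903259277344), (135.0853729248047, 204.14450073242188), 76.9080581665039)
tray [ 222  144   51   57 1043] [663.3 109.5] (96.4638671875, 168.54409790039062) ((639.9605102539062, 92.52957916259766), (124.11063385009766, 151.13502502441406), 87.90410614013672)
tray [282 148  29   8 153] [697.8 -37.4] (15.775931358337402, 84.15414428710938) ((697.044189453125, -34.49330139160156), (73.30792236328125, 17.512935638427734), 86.30907440185547)
tray [ 222  148  106   61 1566] [600.2 -19.6] (118.86186218261719, 264.4858703613281) ((631.0673217773438, 18.6336669921875), (265.7975769042969, 161.0057373046875), 87.87533569335938)
coasterS [380 190  47  28 473] ((515.0232543945312, 311.1528015136719), (112.93028259277344, 119.0919418334961), 55.324073791503906)
red [246 168  20  19 188] [255.28723404 176.82978723]
red [313 197  20  18 228] [322.91666667 206.52192982]
```

View pics/topcrop.png

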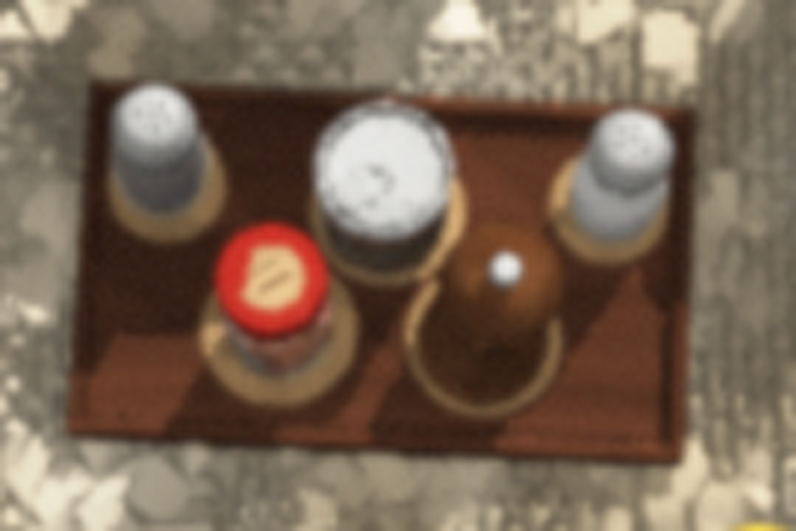

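View pics/scrop.png

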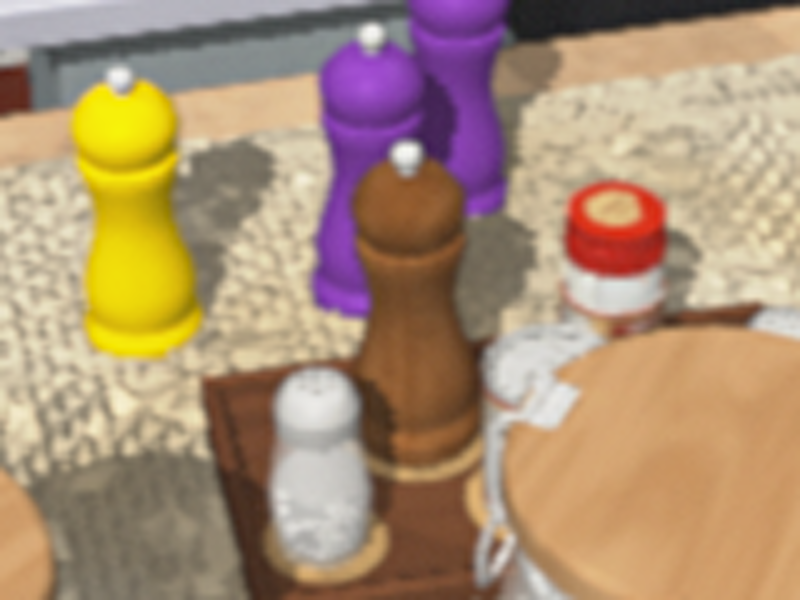

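Zoomed crops. In the top image the knob is at about (295.5,175.3), the cap centre (256.1,177.3) and the tin lid centre (274.9,158). In the scene image the knob is at (281.1,191.3) and the cap top centre (322.9,201.5).

```bash
python3 - <<'E'
from h import *
T=np.load("top0.npy",allow_pickle=True).item(); S=np.load("scene0.npy",allow_pickle=True).item()
k=tri([ray(T,295.2,175.0),ray(S,280.8,191)]); print("knob",k, onplane(T,295.2,175,160),onplane(S,280.8,191,160))
k=tri([ray(T,255.7,177.0),ray(S,322.6,201.2)]); print("cap",k, onplane(T,255.7,177,122),onplane(S,322.6,201.2,122))
print("tin",onplane(T,274.5,157.6,88))
for n,u,v,x,y,z in [("mill disc",482,340,0,0,16),("jar disc",280,332,0,0,16),("tin disc",388,210,0,0,16),("sh1",156,112,0,0,104),("sh2",632,136,0,0,104)]:
    print(n,onplane(T,210+u/5.9-.4,130+v/5.9-.4,z))
for n,a,b,h in [("p1",(288,230),(274.5,167.5),150),("p2",(262,259),(291,153),150),("yel",(338,228),(224,176),150)]: print(n,onplane(T,*a,h))
c=np.array([[95,84],[693,105],[680,460],[70,433]])/5.9+[209.6,129.6]
w=np.array([onplane(T,*p,24)[:2] for p in c]); print("tray",w.round(1),w.mean(0),np.linalg.norm(w[1]-w[0]),np.linalg.norm(w[2]-w[1]))
E
```

```text
knob [600.33953889 -25.85787646 161.62264175] [600.66353286 -26.2099665  160.        ] [597.99630986 -24.96162119 160.        ]
cap [604.3231192   65.51783522 122.3757022 ] [604.22953364  64.94656813 122.        ] [603.88063936  66.32588625 122.        ]
tin [661.41556008  21.06503615  88.        ]
mill disc [602.94688639 -23.07385169  16.        ]
jar disc [605.78646514  65.71341793  16.        ]
tin disc [661.38890653  18.66430557  16.        ]
sh1 [678.53781984 114.27922936 104.        ]
sh2 [670.18260336 -81.03937051 104.        ]
p1 [476.23472979 -10.52911258 150.        ]
p2 [411.04862787  47.0688668  150.        ]
yel [ 481.58825496 -123.07379001  150.        ]
tray [[ 715.5  148.8]
 [ 708.4 -116.2]
 [ 548.9 -108.7]
 [ 558.6  155.7]] [632.84057398  19.90558522] 265.0487045696772 159.71198439652937
```

```bash
python3 -m pendant '{"dp":[[0,0,-0.06],[0,0,-0.12],[0.0,0,-0.15],[0,0,-0.15],[0,0,-0.15]],"rotation":[[0,0,0.12],[0,0,0.25],[0,0,0.37],[0,0,0.37],[0,0,0.37]]}' 0.0918
```

```text
time: 0.72
tool_pos: [189.7, -489.1, 375.3]
tcp_rot: [-3.139, 0.001, 0.001]
contact_force: [0.3, -0.5, -0.3]
grip_width: 91.8
finger_force: 0.0
```

```bash
python3 -m pendant '{"dp":[[0.03,-0.04,0],[0.06,-0.08,0],[0.09,-0.12,0],[0.12,-0.16,0],[0.15,-0.20,0],[0.18,-0.24,0],[0.21,-0.28,0],[0.24,-0.32,0]]}' && python3 -m pendant '{"dp":[[0.03,-0.035,0],[0.06,-0.07,0],[0.09,-0.105,0],[0.13,-0.15,0],[0.17,-0.15,0],[0.17,-0.15,0],[0.17,-0.15,0]]}' 0.07 && python3 - <<'E'
from h import *
o=get_obs(); c=vision.capture("wrist"); cv2.imwrite("pics/w1.png",c["pixels"][:,:,::-1]); np.save("w1.npy",dict(c=c,o=o),allow_pickle=True)
print(o["tool_pos"],o["tcp_rot"],c["T_tool_cam"],c["vfov"],c["cx"],c["cy"])
E
```

```text
invalid input at $: expected keys dp, rotation
```

```bash
python3 -m pendant '{"dp":[[0.03,-0.04,0],[0.06,-0.08,0],[0.09,-0.12,0],[0.12,-0.16,0],[0.15,-0.20,0],[0.18,-0.24,0],[0.21,-0.28,0],[0.24,-0.32,0]],"rotation":[[0,0,0],[0,0,0],[0,0,0],[0,0,0],[0,0,0],[0,0,0],[0,0,0],[0,0,0]]}' && python3 -m pendant '{"dp":[[0.03,-0.035,0],[0.06,-0.07,0],[0.09,-0.105,0],[0.13,-0.15,0],[0.17,-0.15,0],[0.17,-0.15,0],[0.17,-0.15,0]],"rotation":[[0,0,0],[0,0,0],[0,0,0],[0,0,0],[0,0,0],[0,0,0],[0,0,0]]}' 0.07 && python3 - <<'E'
from h import *
o=get_obs(); c=vision.capture("wrist"); cv2.imwrite("pics/w1.png",c["pixels"][:,:,::-1]); np.save("w1.npy",dict(c=c,o=o),allow_pickle=True)
print(o["tool_pos"],o["tcp_rot"],c["T_tool_cam"],c["vfov"],c["cx"],c["cy"])
E
```

```text
time: 1.72
tool_pos: [430.1, -167.9, 375.0]
tcp_rot: [-3.14, 0.003, 0.001]
contact_force: [-0.5, 0.4, 0.3]
grip_width: 91.4
finger_force: 0.0
time: 2.6
tool_pos: [599.2, -19.7, 375.2]
tcp_rot: [-3.141, 0.003, 0.0]
contact_force: [-1.1, 0.3, 0.3]
grip_width: 69.8
finger_force: 0.0
[599.15143907 -19.74223256 375.21522871] [-3.14127919e+00  3.21196486e-03  1.42137594e-04] [[ 2.42845060e-04  9.56261665e-01  2.92512512e-01  7.98792517e+01]
 [ 9.99999897e-01 -3.44276013e-04  2.95279397e-04  3.94669383e-02]
 [ 3.83069409e-04  2.92512410e-01 -9.56261650e-01 -1.58077582e+02]
 [ 0.00000000e+00  0.00000000e+00  0.00000000e+00  1.00000000e+00]] 65.70646984690485 282.0556079286475 210.0572617582336
```

View pics/w1.png

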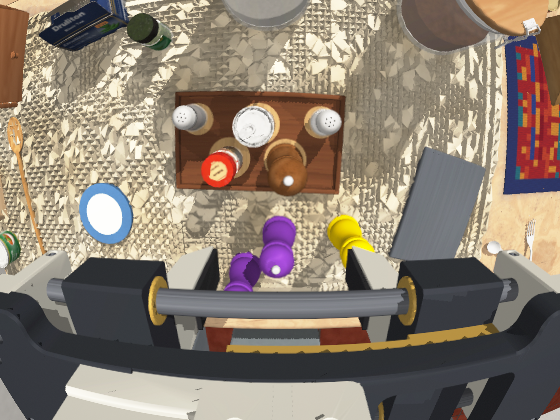

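Wrist view from above the tray: tin lid centre about (253,126), red cap (218,169), mill knob (288,181), coaster (106,213), slab quad about (457,204).

```bash
cat >> h.py <<'E'
from scipy.spatial.transform import Rotation as Rn
def wray(c,o,u,v):
    f=c["pixels"].shape[0]/2/np.tan(np.radians(c["vfov"])/2)
    a,b=u-c["cx"],v-c["cy"]; r=np.hypot(a,b); t=r/f
    d=np.array([np.sin(t)*a/r,-np.sin(t)*b/r,-np.cos(t)]); M=np.array(c["T_tool_cam"])
    R=Rn.from_euler("xyz",o["tcp_rot"]).as_matrix()
    return R@M[:3,3]+o["tool_pos"], R@M[:3,:3]@d
def wplane(c,o,u,v,z):
    p,d=wray(c,o,u,v); return p+d*(z-p[2])/d[2]
E
python3 - <<'E'
from h import *
T=np.load("top0.npy",allow_pickle=True).item(); S=np.load("scene0.npy",allow_pickle=True).item()
w=np.load("w1.npy",allow_pickle=True).item(); c,o=w["c"],w["o"]
for n,a,b,s in [("knob",(288.5,181),(295.2,175),(280.8,191)),("cap",(218,169),(255.7,177),(322.6,201.2)),("tin",(253,126),(274.5,157.6),None),("coaster",(106,212.5),(160,222.2),(403.3,203.3))]:
    rs=[wray(c,o,*a),ray(T,*b)]+([ray(S,*s)] if s else []); print(n,tri(rs).round(1),tri(rs[:2]).round(1))
print("at z: knob",wplane(c,o,288.5,181,162),"cap",wplane(c,o,218,169,122),"tin",wplane(c,o,253,126,88),"coaster",wplane(c,o,106,212.5,16))
sl=np.array([wplane(c,o,*p,16)[:2] for p in [(428,149),(484,167),(447,262),(392,250)]]);print(sl.round(),sl.mean(0))
E
```

```text
knob [600.3 -26.3 161.7] [600.2 -26.6 161.8]
cap [605.9  64.7 122.3] [606.4  65.4 112.8]
tin [661.4  20.5  87.4] [661.4  20.5  87.4]
coaster [510.9 314.3   8.5] [510.6 315.2   3. ]
at z: knob [600.18724689 -27.10150565 162.        ] cap [608.02617953  63.48000029 122.        ] tin [661.30985173  19.94238477  88.        ] coaster [514.62674319 306.91618636  16.        ]
[[ 628. -268.]
 [ 603. -392.]
 [ 414. -341.]
 [ 444. -219.]] [ 522.27956126 -304.68794155]
```

```bash
python3 -m pendant '{"dp":[[0.001,0.0066,0.05],[0.001,0.0066,0.10],[0.001,0.0066,0.15],[0.001,0.0066,0.19],[0.001,0.0066,0.22],[0.001,0.0066,0.24],[0.001,0.0066,0.254],[0.001,0.0066,0.254]],"rotation":[[0,0,0],[0,0,0],[0,0,0],[0,0,0],[0,0,0],[0,0,0],[0,0,0],[0,0,0]]}' && python3 -m pendant '{"dp":[[0,0,0],[0,0,0],[0,0,0],[0,0,0],[0,0,0],[0,0,0]],"rotation":[[0,0,0],[0,0,0],[0,0,0],[0,0,0],[0,0,0],[0,0,0]]}' 0.03
```

```text
time: 3.65
tool_pos: [600.1, -26.4, 122.5]
tcp_rot: [-3.141, 0.001, -0.001]
contact_force: [-0.4, 0.5, 0.5]
grip_width: 69.9
finger_force: 0.0
time: 4.4
tool_pos: [601.3, -26.2, 123.4]
tcp_rot: [3.141, -0.001, -0.0]
contact_force: [-0.4, 1.0, 5.0]
grip_width: 46.4
finger_force: 29.9
```

```bash
python3 -m pendant '{"dp":[[0,0,-0.02],[0,0,-0.06],[0,0,-0.10],[0,0,-0.15],[-0.006,0.04,-0.16],[-0.012,0.08,-0.16],[-0.018,0.125,-0.16],[-0.024,0.17,-0.16]],"rotation":[[0,0,0],[0,0,0],[0,0,0],[0,0,0],[0,0,0],[0,0,0],[0,0,0],[0,0,0]]}' && python3 -m pendant '{"dp":[[-0.006,0.045,0],[-0.010,0.085,0],[-0.013,0.11,0],[-0.013,0.119,0],[-0.013,0.119,0],[-0.013,0.119,0.03],[-0.013,0.119,0.07],[-0.013,0.119,0.10]],"rotation":[[0,0,0],[0,0,0],[0,0,0],[0,0,0],[0,0,0],[0,0,0],[0,0,0],[0,0,0]]}' && python3 - <<'E'
from h import *
o=get_obs(); c=vision.capture("top"); cv2.imwrite("pics/t2.png",cv2.resize(c["pixels"][120:300,200:470,::-1],None,fx=2.9,fy=2.9)); print(o["tool_pos"])
E
```

```text
time: 5.4
tool_pos: [576.2, -197.4, 281.9]
tcp_rot: [-3.141, 0.001, 0.0]
contact_force: [0.9, -0.9, -1.2]
grip_width: 45.7
finger_force: 30.0
time: 6.4
tool_pos: [564.0, -313.0, 181.4]
tcp_rot: [-3.14, 0.001, 0.002]
contact_force: [0.4, 0.1, -2.1]
grip_width: 46.0
finger_force: 30.0
[ 563.99179332 -312.98010637  181.36808987]
```

View pics/t2.png

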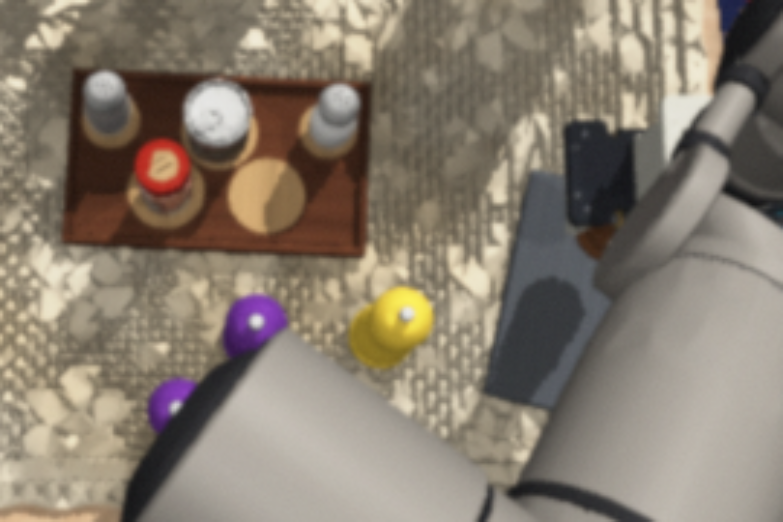

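The mill (crop ~(595,240)) hangs over the slab; the jar, tin and shakers are where they were. Now lowering it.

```bash
python3 -m pendant '{"dp":[[0,0,0.025],[0,0,0.04],[0,0,0.05],[0,0,0.055],[0,0,0.057],[0,0,0.058],[0,0,0.058]],"rotation":[[0,0,0],[0,0,0],[0,0,0],[0,0,0],[0,0,0],[0,0,0],[0,0,0]]}'
```

```text
time: 7.32
tool_pos: [563.9, -315.3, 125.1]
tcp_rot: [3.141, -0.0, -0.0]
contact_force: [-0.2, -0.3, -1.4]
grip_width: 46.3
finger_force: 30.0
```

```bash
python3 -m pendant '{"dp":[[0,0,0.001],[0,0,0.002],[0,0,0.002]],"rotation":[[0,0,0],[0,0,0],[0,0,0]]}'; python3 -m pendant '{"dp":[[0,0,0],[0,0,0],[0,0,0],[0,0,-0.02],[0,0,-0.06],[0,0,-0.10],[0,0,-0.14]],"rotation":[[0,0,0],[0,0,0],[0,0,0],[0,0,0],[0,0,0],[0,0,0],[0,0,0]]}' 0.075
```

```text
time: 7.7
tool_pos: [564.1, -315.3, 123.5]
tcp_rot: [3.141, -0.001, -0.0]
contact_force: [-1.1, 1.7, 4.6]
grip_width: 46.4
finger_force: 30.1
time: 8.57
tool_pos: [563.7, -315.1, 263.8]
tcp_rot: [-3.142, 0.0, -0.0]
contact_force: [0.5, -0.5, 0.5]
grip_width: 75.1
finger_force: 0.0
```

```bash
python3 -m pendant '{"dp":[[0.006,-0.05,0],[0.012,-0.105,0],[0.018,-0.16,0],[0.024,-0.215,0],[0.030,-0.27,0],[0.036,-0.325,0],[0.041,-0.37,0],[0.042,-0.38,0]],"rotation":[[0,0,0],[0,0,0],[0,0,0],[0,0,0],[0,0,0],[0,0,0],[0,0,0],[0,0,0]]}' && python3 -m pendant '{"dp":[[0,0,0.0],[0,0,0.05],[0,0,0.10],[0,0,0.135],[0,0,0.155],[0,0,0.167],[0,0,0.171],[0,0,0.171]],"rotation":[[0,0,0],[0,0,0],[0,0,0],[0,0,0],[0,0,0],[0,0,0],[0,0,0],[0,0,0]]}' && python3 -m pendant '{"dp":[[0,0,0],[0,0,0],[0,0,0],[0,0,0],[0,0,0],[0,0,0]],"rotation":[[0,0,0],[0,0,0],[0,0,0],[0,0,0],[0,0,0],[0,0,0]]}' 0.03
```

```text
time: 9.57
tool_pos: [605.8, 67.7, 262.5]
tcp_rot: [-3.141, 0.0, 0.003]
contact_force: [-0.1, -1.0, -0.4]
grip_width: 74.9
finger_force: 0.0
time: 10.58
tool_pos: [606.3, 64.3, 92.3]
tcp_rot: [3.141, -0.001, -0.001]
contact_force: [0.4, -0.1, -0.4]
grip_width: 74.7
finger_force: 0.0
time: 11.32
tool_pos: [606.0, 64.9, 91.9]
tcp_rot: [-3.142, -0.0, -0.0]
contact_force: [0.3, 0.9, 2.4]
grip_width: 44.0
finger_force: 30.0
```

```bash
python3 -m pendant '{"dp":[[0,0,-0.02],[0,0,-0.06],[0,0,-0.11],[0,0,-0.16],[-0.01,0.03,-0.17],[-0.03,0.075,-0.17],[-0.05,0.125,-0.17],[-0.07,0.175,-0.17]],"rotation":[[0,0,0],[0,0,0],[0,0,0],[0,0,0],[0,0,0],[0,0,0],[0,0,0],[0,0,0]]}' && python3 -m pendant '{"dp":[[-0.02,0.05,0],[-0.04,0.10,0],[-0.06,0.145,0],[-0.068,0.175,0],[-0.070,0.184,0],[-0.07,0.184,0.01],[-0.07,0.184,0.05],[-0.07,0.184,0.09]],"rotation":[[0,0,0],[0,0,0],[0,0,0],[0,0,0],[0,0,0],[0,0,0],[0,0,0],[0,0,0]]}' && python3 -m pendant '{"dp":[[0,0,0.03],[0,0,0.055],[0,0,0.07],[0,0,0.076],[0,0,0.078],[0,0,0.079],[0,0,0.079]],"rotation":[[0,0,0],[0,0,0],[0,0,0],[0,0,0],[0,0,0],[0,0,0],[0,0,0]]}'
```

```text
time: 12.32
tool_pos: [534.8, -111.5, 261.4]
tcp_rot: [3.142, 0.001, 0.0]
contact_force: [0.1, -0.8, -0.3]
grip_width: 43.8
finger_force: 30.0
time: 13.32
tool_pos: [466.2, -292.5, 170.3]
tcp_rot: [-3.141, -0.0, 0.002]
contact_force: [-0.5, -0.4, -0.2]
grip_width: 43.5
finger_force: 30.0
time: 14.2
tool_pos: [466.1, -294.4, 93.3]
tcp_rot: [3.141, -0.001, -0.0]
contact_force: [0.9, 0.4, -1.3]
grip_width: 43.8
finger_force: 30.0
```

```bash
python3 -m pendant '{"dp":[[0,0,0.001],[0,0,0.002],[0,0,0.002]],"rotation":[[0,0,0],[0,0,0],[0,0,0]]}'; python3 -m pendant '{"dp":[[0,0,0],[0,0,0],[0,0,0],[0,0,-0.02],[0,0,-0.06],[0,0,-0.11],[0,0,-0.16],[0,0,-0.2]],"rotation":[[0,0,0],[0,0,0],[0,0,0],[0,0,0],[0,0,0],[0,0,0],[0,0,0],[0,0,0]]}' 0.075; python3 -m pendant '{"dp":[[0.02,-0.04,0],[0.05,-0.09,0],[0.08,-0.14,0],[0.105,-0.19,0],[0.13,-0.24,0],[0.156,-0.29,0],[0.156,-0.314,0],[0.156,-0.314,0]],"rotation":[[0,0,0],[0,0,0],[0,0,0],[0,0,0],[0,0,0],[0,0,0],[0,0,0],[0,0,0]]}'
python3 - <<'E'
from h import *
o=get_obs(); c=vision.capture("wrist"); cv2.imwrite("pics/w3.png",c["pixels"][:,:,::-1]); np.save("w3.npy",dict(c=c,o=o),allow_pickle=True)
print(o["tool_pos"])
E
```

```text
time: 14.58
tool_pos: [466.2, -294.4, 91.8]
tcp_rot: [3.141, -0.001, -0.0]
contact_force: [-1.5, 1.5, 6.9]
grip_width: 43.9
finger_force: 30.0
time: 15.58
tool_pos: [465.9, -294.3, 292.9]
tcp_rot: [3.14, -0.001, -0.0]
contact_force: [0.5, -0.5, -0.0]
grip_width: 75.0
finger_force: 0.0
time: 16.58
tool_pos: [621.8, 21.6, 290.2]
tcp_rot: [-3.142, 0.001, 0.003]
contact_force: [0.0, 0.5, 0.4]
grip_width: 75.3
finger_force: 0.0
[621.81522996  21.57038048 290.22849971]
```

View pics/w3.png

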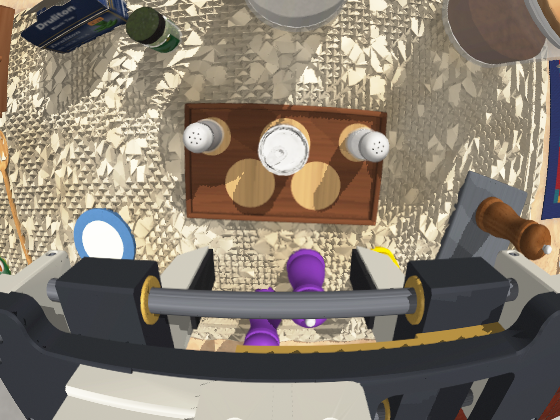

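Tin lid centre is at about (283,149), with the shakers at (198,136) and (372,144). The mill stands upright on the slab, at the right edge of the picture.

```bash
python3 - <<'E'
from h import *
w=np.load("w3.npy",allow_pickle=True).item(); c,o=w["c"],w["o"]
a=np.load("w1.npy",allow_pickle=True).item()
print("tin",wplane(c,o,283,149,88),tri([wray(c,o,283,149),wray(a["c"],a["o"],253,126)]))
print(wplane(c,o,198,136,104),wplane(c,o,372,144,104),wplane(c,o,104,240,16))
E
```

```text
tin [662.07141536  20.74026446  88.        ] [660.97205075  20.75196057  78.50433093]
[679.20638973 112.20605883 104.        ] [671.3290065  -75.55683874 104.        ] [518.03713039 307.04573847  16.        ]
```

```bash
python3 -m pendant '{"dp":[[0.02,-0.001,0.02],[0.0395,-0.001,0.06],[0.0395,-0.001,0.10],[0.0395,-0.001,0.14],[0.0395,-0.001,0.17],[0.0395,-0.001,0.18],[0.0395,-0.001,0.18],[0.0395,-0.001,0.18]],"rotation":[[0,0,0],[0,0,0],[0,0,0],[0,0,0],[0,0,0],[0,0,0],[0,0,0],[0,0,0]]}'
```

```text
time: 17.62
tool_pos: [662.4, 20.2, 112.5]
tcp_rot: [3.141, -0.003, -0.001]
contact_force: [0.6, 1.3, -0.8]
grip_width: 74.7
finger_force: 0.0
```

```bash
python3 -m pendant '{"dp":[[0,0,0.025],[0,0,0.045],[0,0,0.056],[0,0,0.058],[0,0,0.058]],"rotation":[[0,0,0],[0,0,0],[0,0,0],[0,0,0],[0,0,0]]}' && python3 -m pendant '{"dp":[[0,0,0],[0,0,0],[0,0,0],[0,0,0],[0,0,0],[0,0,0]],"rotation":[[0,0,0],[0,0,0],[0,0,0],[0,0,0],[0,0,0],[0,0,0]]}' 0.04
```

```text
time: 18.25
tool_pos: [662.0, 20.7, 53.7]
tcp_rot: [3.141, -0.002, -0.0]
contact_force: [-0.0, 0.1, 0.7]
grip_width: 75.2
finger_force: 0.0
time: 19.0
tool_pos: [661.6, 20.7, 53.2]
tcp_rot: [3.141, -0.001, -0.0]
contact_force: [-0.7, -0.5, 4.8]
grip_width: 56.6
finger_force: 30.0
```

```bash
python3 -m pendant '{"dp":[[0,0,-0.02],[0,0,-0.06],[0,0,-0.11],[-0.01,0,-0.16],[-0.04,-0.04,-0.20],[-0.075,-0.085,-0.20],[-0.11,-0.13,-0.20],[-0.14,-0.17,-0.20]],"rotation":[[0,0,0],[0,0,0],[0,0,0],[0,0,0],[0,0,0],[0,0,0],[0,0,0],[0,0,0]]}' && python3 -m pendant '{"dp":[[-0.03,-0.04,0],[-0.05,-0.08,0],[-0.065,-0.11,0],[-0.07,-0.12,0],[-0.07,-0.12,0],[-0.07,-0.12,0]],"rotation":[[0,0,0],[0,0,0],[0,0,0],[0,0,0],[0,0,0],[0,0,0]]}' && python3 - <<'E'
from h import *
o=get_obs(); c=vision.capture("wrist"); np.save("w4.npy",dict(c=c,o=o),allow_pickle=True)
cv2.imwrite("pics/w4.png",c["pixels"][:,:,::-1]); print(o["tool_pos"])
hsv=cv2.cvtColor(c["pixels"],cv2.COLOR_RGB2HSV); m=cv2.inRange(hsv,(98,90,60),(118,255,255))
n,l,s,ce=cv2.connectedComponentsWithStats(m)
for i in range(1,n):
    if s[i,4]>400:
        cnt=max(cv2.findContours((l==i).astype(np.uint8),0,1)[0],key=len)[:,0]
        w=np.array([wplane(c,o,u,v,16)[:2] for u,v in cnt]).astype(np.float32); print(s[i],cv2.fitEllipse(w),cv2.minEnclosingCircle(w))
E
```

```text
time: 20.0
tool_pos: [519.5, 192.2, 251.9]
tcp_rot: [3.141, 0.002, 0.0]
contact_force: [-0.3, 0.6, -1.3]
grip_width: 57.2
finger_force: 30.0
time: 20.75
tool_pos: [452.0, 309.9, 252.4]
tcp_rot: [3.141, 0.0, -0.001]
contact_force: [0.1, -0.5, -1.8]
grip_width: 56.8
finger_force: 30.0
[451.96474251 309.87894761 252.35410343]
[ 231   82   97   97 3831] ((511.7066955566406, 313.0434265136719), (116.38447570800781, 116.80707550048828), 78.17585754394531) ((511.64031982421875, 312.99493408203125), 59.18050003051758)
```

View pics/w4.png

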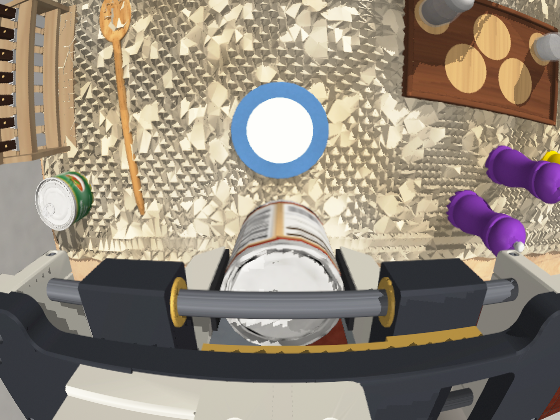

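The coaster shows complete at (280,130) and fits to (511.7, 313.0) mm, radius about 59. The tin hangs straight in the fingers.

```bash
python3 -m pendant '{"dp":[[0.03,-0.002,0.02],[0.0595,-0.003,0.06],[0.0595,-0.003,0.11],[0.0595,-0.003,0.15],[0.0595,-0.003,0.18],[0.0595,-0.003,0.194],[0.0595,-0.003,0.197],[0.0595,-0.003,0.197]],"rotation":[[0,0,0],[0,0,0],[0,0,0],[0,0,0],[0,0,0],[0,0,0],[0,0,0],[0,0,0]]}' && python3 -m pendant '{"dp":[[0,0,0.001],[0,0,0.002],[0,0,0.002]],"rotation":[[0,0,0],[0,0,0],[0,0,0]]}'
```

```text
time: 21.8
tool_pos: [511.8, 313.9, 56.7]
tcp_rot: [-3.141, -0.002, -0.0]
contact_force: [-0.6, -0.3, -1.8]
grip_width: 57.2
finger_force: 30.0
time: 22.18
tool_pos: [511.0, 313.9, 54.0]
tcp_rot: [-3.142, -0.0, -0.0]
contact_force: [0.0, -0.3, -2.4]
grip_width: 56.9
finger_force: 30.0
```

```bash
python3 -m pendant '{"dp":[[0,0,0.001],[0,0,0.0015],[0,0,0.0015]],"rotation":[[0,0,0],[0,0,0],[0,0,0]]}'; python3 -m pendant '{"dp":[[0,0,0],[0,0,0],[0,0,0],[0,0,-0.02],[0,0,-0.06],[0,0,-0.11],[0,0,-0.16],[0,0,-0.21]],"rotation":[[0,0,0],[0,0,0],[0,0,0],[0,0,0],[0,0,0],[0,0,0],[0,0,0],[0,0,0]]}' 0.08
```

```text
time: 22.55
tool_pos: [511.0, 313.9, 53.2]
tcp_rot: [-3.141, -0.001, -0.0]
contact_force: [-2.6, -1.6, 5.6]
grip_width: 57.0
finger_force: 30.0
time: 23.55
tool_pos: [510.8, 313.7, 263.8]
tcp_rot: [3.142, -0.0, -0.0]
contact_force: [0.8, 0.4, -0.5]
grip_width: 80.3
finger_force: 0.0
```

```bash
python3 -m pendant '{"dp":[[-0.004,0.05,0],[-0.008,0.105,0],[-0.012,0.16,0],[-0.016,0.215,0],[-0.02,0.27,0],[-0.024,0.325,0],[-0.028,0.38,0],[-0.03,0.43,0]],"rotation":[[0,0,0],[0,0,0],[0,0,0],[0,0,0],[0,0,0],[0,0,0],[0,0,0],[0,0,0]]}' && python3 -m pendant '{"dp":[[-0.01,0.05,0],[-0.05,0.10,0],[-0.08,0.15,0],[-0.08,0.178,0],[-0.08,0.178,0],[-0.08,0.178,0]],"rotation":[[0,0,0],[0,0,0],[0,0,0],[0,0,0],[0,0,0],[0,0,0]]}' && python3 - <<'E'
from h import *
o=get_obs(); c=vision.capture("wrist"); t=vision.capture("top"); print(o["tool_pos"])
np.save("w5.npy",dict(c=c,o=o,t=t),allow_pickle=True)
a=c["pixels"][:,:,::-1]; b=cv2.resize(t["pixels"][170:270,110:220,::-1],None,fx=2.1,fy=4.2*0.5*2)
b=cv2.resize(t["pixels"][170:310,110:190,::-1],(240,420)); cv2.imwrite("pics/w5.png",np.hstack([a,b]))
E
```

```text
time: 24.55
tool_pos: [480.4, -118.1, 262.3]
tcp_rot: [3.141, -0.0, -0.001]
contact_force: [0.5, 0.3, 0.3]
grip_width: 79.7
finger_force: 0.0
time: 25.3
tool_pos: [400.9, -293.4, 262.0]
tcp_rot: [-3.141, 0.0, -0.0]
contact_force: [0.1, -0.1, 0.5]
grip_width: 80.2
finger_force: 0.0
[ 400.85821969 -293.43413444  262.04862051]
```

View pics/w5.png

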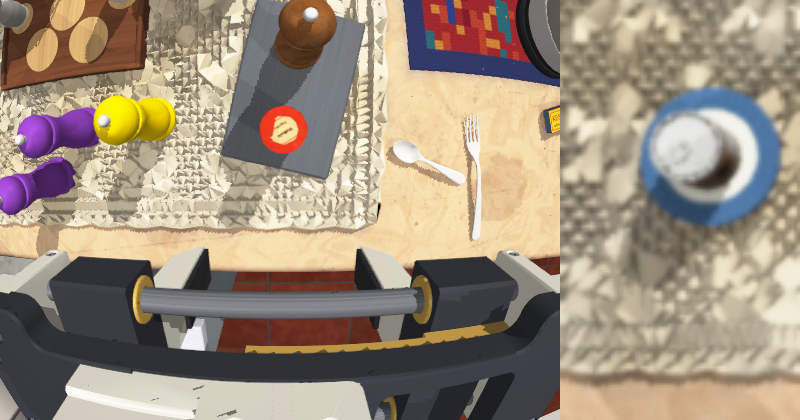

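The jar (cap at (284,130)) and the mill (306,35) both stand on the slab. In the top inset the tin stands on the coaster's middle. Now returning the jar.

```bash
python3 -m pendant '{"dp":[[0.035,0.0006,0],[0.0655,0.0006,0.03],[0.0655,0.0006,0.08],[0.0655,0.0006,0.12],[0.0655,0.0006,0.15],[0.0655,0.0006,0.165],[0.0655,0.0006,0.169],[0.0655,0.0006,0.169]],"rotation":[[0,0,0],[0,0,0],[0,0,0],[0,0,0],[0,0,0],[0,0,0],[0,0,0],[0,0,0]]}' && python3 -m pendant '{"dp":[[0,0,0],[0,0,0],[0,0,0],[0,0,0],[0,0,0],[0,0,0]],"rotation":[[0,0,0],[0,0,0],[0,0,0],[0,0,0],[0,0,0],[0,0,0]]}' 0.03
```

```text
time: 26.4
tool_pos: [466.9, -294.9, 94.1]
tcp_rot: [3.141, -0.001, 0.0]
contact_force: [-0.5, -0.8, -0.1]
grip_width: 80.1
finger_force: 0.0
time: 27.15
tool_pos: [466.4, -294.8, 93.3]
tcp_rot: [3.141, -0.0, -0.0]
contact_force: [0.9, 1.0, 1.7]
grip_width: 44.3
finger_force: 30.0
```

```bash
python3 -m pendant '{"dp":[[0,0,-0.02],[0,0,-0.06],[0,0,-0.11],[0,0,-0.16],[0.01,-0.03,-0.17],[0.03,-0.075,-0.17],[0.05,-0.125,-0.17],[0.07,-0.175,-0.17]],"rotation":[[0,0,0],[0,0,0],[0,0,0],[0,0,0],[0,0,0],[0,0,0],[0,0,0],[0,0,0]]}' && python3 -m pendant '{"dp":[[0.02,-0.05,0],[0.04,-0.10,0],[0.06,-0.145,0],[0.0698,-0.175,0],[0.0698,-0.1844,0],[0.0698,-0.1844,0.01],[0.0698,-0.1844,0.05],[0.0698,-0.1844,0.09]],"rotation":[[0,0,0],[0,0,0],[0,0,0],[0,0,0],[0,0,0],[0,0,0],[0,0,0],[0,0,0]]}' && python3 -m pendant '{"dp":[[0,0,0.03],[0,0,0.055],[0,0,0.07],[0,0,0.076],[0,0,0.078],[0,0,0.079],[0,0,0.079]],"rotation":[[0,0,0],[0,0,0],[0,0,0],[0,0,0],[0,0,0],[0,0,0],[0,0,0]]}'
```

```text
time: 28.15
tool_pos: [536.6, -118.3, 262.9]
tcp_rot: [-3.142, 0.0, -0.001]
contact_force: [0.6, -0.1, -1.2]
grip_width: 43.6
finger_force: 30.0
time: 29.15
tool_pos: [605.7, 62.8, 171.9]
tcp_rot: [3.141, -0.0, -0.002]
contact_force: [0.4, -0.3, -1.5]
grip_width: 43.8
finger_force: 30.0
time: 30.02
tool_pos: [606.5, 64.6, 94.9]
tcp_rot: [3.141, -0.001, -0.0]
contact_force: [-0.2, 0.1, -1.0]
grip_width: 43.9
finger_force: 30.0
```

```bash
python3 -m pendant '{"dp":[[0,0,0.001],[0,0,0.002],[0,0,0.002]],"rotation":[[0,0,0],[0,0,0],[0,0,0]]}'; python3 -m pendant '{"dp":[[0,0,0],[0,0,0],[0,0,0],[0,0,-0.02],[0,0,-0.06],[0,0,-0.11],[0,0,-0.16],[0,0,-0.17]],"rotation":[[0,0,0],[0,0,0],[0,0,0],[0,0,0],[0,0,0],[0,0,0],[0,0,0],[0,0,0]]}' 0.072; python3 -m pendant '{"dp":[[-0.006,0.05,0],[-0.012,0.105,0],[-0.018,0.16,0],[-0.024,0.215,0],[-0.030,0.27,0],[-0.036,0.325,0],[-0.041,0.37,0],[-0.042,0.38,0]],"rotation":[[0,0,0],[0,0,0],[0,0,0],[0,0,0],[0,0,0],[0,0,0],[0,0,0],[0,0,0]]}'
```

```text
time: 30.4
tool_pos: [606.8, 64.7, 93.4]
tcp_rot: [3.142, -0.002, -0.0]
contact_force: [-0.7, 0.5, 5.1]
grip_width: 43.9
finger_force: 30.0
time: 31.4
tool_pos: [607.6, 64.6, 266.3]
tcp_rot: [3.141, -0.007, -0.0]
contact_force: [-0.0, -0.3, 0.2]
grip_width: 71.9
finger_force: 0.0
time: 32.4
tool_pos: [562.8, -318.1, 260.3]
tcp_rot: [-3.141, 0.002, -0.004]
contact_force: [0.2, -0.3, -0.1]
grip_width: 71.9
finger_force: 0.0
```

```bash
python3 -m pendant '{"dp":[[0,0,0],[0,0,0.04],[0,0,0.08],[0,0,0.11],[0,0,0.13],[0,0,0.139],[0,0,0.139],[0,0,0.139]],"rotation":[[0,0,0],[0,0,0],[0,0,0],[0,0,0],[0,0,0],[0,0,0],[0,0,0],[0,0,0]]}' && python3 -m pendant '{"dp":[[0,0,0],[0,0,0],[0,0,0],[0,0,0],[0,0,0],[0,0,0]],"rotation":[[0,0,0],[0,0,0],[0,0,0],[0,0,0],[0,0,0],[0,0,0]]}' 0.03
```

```text
time: 33.4
tool_pos: [564.8, -315.3, 124.4]
tcp_rot: [3.14, -0.002, 0.0]
contact_force: [-0.1, 0.2, -1.0]
grip_width: 72.1
finger_force: 0.0
time: 34.15
tool_pos: [564.2, -315.5, 123.4]
tcp_rot: [3.141, -0.0, -0.0]
contact_force: [-0.9, -0.3, 2.5]
grip_width: 46.2
finger_force: 29.9
```

```bash
python3 -m pendant '{"dp":[[0,0,-0.02],[0,0,-0.06],[0,0,-0.10],[0,0,-0.15],[0.006,-0.04,-0.16],[0.012,-0.08,-0.16],[0.018,-0.125,-0.16],[0.024,-0.17,-0.16]],"rotation":[[0,0,0],[0,0,0],[0,0,0],[0,0,0],[0,0,0],[0,0,0],[0,0,0],[0,0,0]]}' && python3 -m pendant '{"dp":[[0.006,-0.045,0],[0.010,-0.085,0],[0.013,-0.11,0],[0.013,-0.119,0],[0.013,-0.119,0],[0.013,-0.119,0.03],[0.013,-0.119,0.07],[0.013,-0.119,0.10]],"rotation":[[0,0,0],[0,0,0],[0,0,0],[0,0,0],[0,0,0],[0,0,0],[0,0,0],[0,0,0]]}' && python3 -m pendant '{"dp":[[0,0,0.025],[0,0,0.04],[0,0,0.05],[0,0,0.055],[0,0,0.058],[0,0,0.059],[0,0,0.059]],"rotation":[[0,0,0],[0,0,0],[0,0,0],[0,0,0],[0,0,0],[0,0,0],[0,0,0]]}'
```

```text
time: 35.15
tool_pos: [588.0, -144.1, 282.6]
tcp_rot: [-3.141, 0.001, -0.001]
contact_force: [0.8, 0.5, -1.3]
grip_width: 45.6
finger_force: 30.1
time: 36.15
tool_pos: [600.5, -28.0, 181.4]
tcp_rot: [3.141, 0.001, -0.002]
contact_force: [0.3, -0.6, -2.4]
grip_width: 45.8
finger_force: 30.1
time: 37.02
tool_pos: [601.4, -26.4, 124.6]
tcp_rot: [3.141, -0.001, -0.0]
contact_force: [0.3, 0.1, -1.1]
grip_width: 46.1
finger_force: 30.1
```

```bash
python3 -m pendant '{"dp":[[0,0,0.001],[0,0,0.0018],[0,0,0.0018]],"rotation":[[0,0,0],[0,0,0],[0,0,0]]}'; python3 -m pendant '{"dp":[[0,0,0],[0,0,0],[0,0,0],[0,0,-0.02],[0,0,-0.06],[0,0,-0.11],[0,0,-0.16],[0,0,-0.20]],"rotation":[[0,0,0],[0,0,0],[0,0,0],[0,0,0],[0,0,0],[0,0,0],[0,0,0],[0,0,0]]}' 0.068;  python3 -m pendant '{"dp":[[-0.02,0.05,0],[-0.04,0.10,0],[-0.06,0.15,0],[-0.08,0.20,0],[-0.10,0.25,0],[-0.12,0.30,0],[-0.12,0.30,0],[-0.12,0.30,0]],"rotation":[[0,0,0],[0,0,0],[0,0,0],[0,0,0],[0,0,0],[0,0,0],[0,0,0],[0,0,0]]}'
python3 - <<'E'
from h import *
t=vision.capture("top"); T=np.load("top0.npy",allow_pickle=True).item()
a=T["pixels"][130:270,120:345,::-1]; b=t["pixels"][130:270,120:345,::-1]
cv2.imwrite("pics/fin.png",cv2.resize(np.hstack([a[:,:],b]),None,fx=1.75,fy=1.75)); 
a=cv2.resize(T["pixels"][130:220,210:345,::-1],None,fx=2.9,fy=2.9);b=cv2.resize(t["pixels"][130:220,210:345,::-1],None,fx=2.9,fy=2.9)
cc=cv2.resize(t["pixels"][180:260,120:200,::-1],(261,261)); d=np.hstack([a,b]); r=np.zeros((261,d.shape[1],3),np.uint8); r[:,:261]=cc
r[:, 270:270+392]=cv2.absdiff(a,b)[:261]; cv2.imwrite("pics/fin.png",np.vstack([d,r]))
E
```

```text
time: 37.4
tool_pos: [601.7, -26.4, 123.5]
tcp_rot: [3.141, -0.002, -0.0]
contact_force: [-1.5, 0.2, 5.6]
grip_width: 46.0
finger_force: 30.1
time: 38.4
tool_pos: [601.2, -26.4, 324.6]
tcp_rot: [3.141, -0.002, -0.0]
contact_force: [-0.6, -0.0, -0.9]
grip_width: 68.1
finger_force: 0.0
time: 39.4
tool_pos: [481.2, -326.1, 322.2]
tcp_rot: [-3.141, 0.0, -0.001]
contact_force: [0.0, 0.3, -0.6]
grip_width: 68.2
finger_force: 0.0
```

View pics/fin.png

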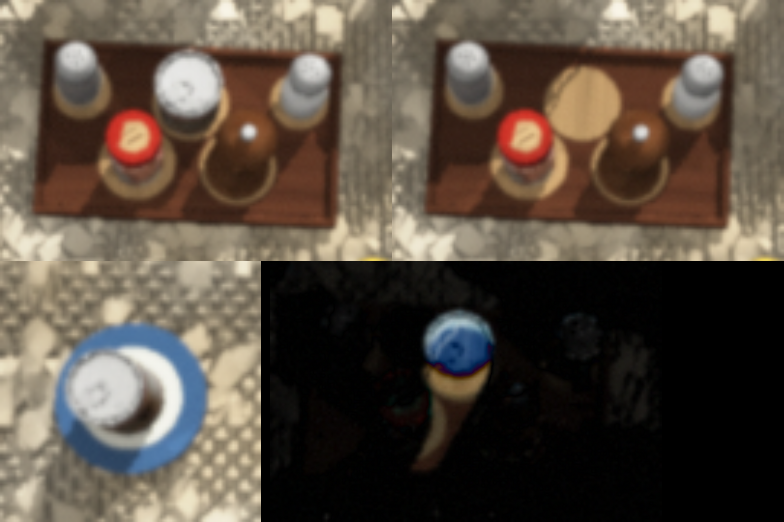

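The tray before (left) and after (right) match apart from the tin; the difference image shows only the tin's place. The tin lid is at about (151.2,219.2) in the full top image.

```bash
python3 - <<'E'
from h import *
T=np.load("top0.npy",allow_pickle=True).item()
p=onplane(T,151.2,219.2,88)[:2]; d=np.linalg.norm(p-[511.2,313]); print(p,d)
if d<9: print(workorder.close_job())
E
```

```text
[506.77653752 314.49714979] 4.669954797628341
the job is handed in; nothing more can be done
None
```

The job is handed in at about 39 s of the 109 s allowed: the tin stands about 5 mm from the coaster's centre, the mill and spice jar are back where they stood, and the shakers look unmoved in the before-and-after pictures (no verdict was returned).

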